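# Open the cooling-water valve half a turn past its play, then start the pump

### The arm

A 6-joint arm with a two-finger parallel gripper is mounted at the origin on the work surface. World frame = base frame: x ahead of the robot, y to its left, z up, the work surface at z = 0. Lengths are in m, angles in rad, forces in N, time in s.
With the tool pointing down it reaches from about 0.25 to 0.775 m from the base axis. Payload 4 kg.
Tool frame: the origin (TCP) lies at the very end of the fingers, on their centre line; the grasp point (between the pads) lies 19 mm behind it; z points along the fingers, y is the line along which they close (so a half turn about z gives the same grasp; the last joint's range is limited). The gripper opens to 94 mm and grips with 3 to 60 N. Pads are 16 mm wide; open, the fingers measure 119 mm over their backs; the gripper's body (75 mm by 177 mm) begins 78 mm behind the grasp point.
Start: joints at [1.038, 0.087, 1.371, -0, 1.684, -0.103], TCP at [0.229, 0.5, 0.206] pointing down, gripper open.
Joint ranges: [-3.1, 3.1], [-0.76, 2.03], [0.27, 2.55], [-1.08, 4.22], [0.17, 2.65], [-2.57, 2.57]. Speed limits (rad/s): [2.79, 2.79, 3.14, 3.14, 3.14, 3.14].

### API

Orientations are given as [roll, pitch, yaw] about the fixed x, y, z axes, in that order (R = Rz(yaw) Ry(pitch) Rx(roll)).
In Python, from bench import robot gives the robot as it stands. The module is installed in compiled form; this text tells all that it offers.
- The arm moves only by the tool move_arm, never from a script. Its argument "deltas" is one flat list of numbers, 7 for each row, row after row: the turn, a rotation vector about the tool's x, y, z in rad, then the shift along the tool's x, y, z in cm, then the closure, from -1 (fully open) to 1 (shut). A call has 1 to 8 rows; each row is the pose to reach, as a shift and turn from the pose commanded when the call began, along the tool's axes at that moment; what a row does not reach only later rows make up. A row lasts 1/10 s, in which the tool goes at most 50 mm and 8.59 degrees, less where a joint would pass 70% of its speed; a pose out of reach is approached as far as the arm can. A call with a gripper value outside its range is refused whole. The fingers move at their own pace and stop on an object; the grip force is fixed at half the most. Time passes only in rows, so rows that repeat a pose let the fingers close. It gives the time, the measured TCP pose, the force, the opening and the grip force at its end, in the units of the state.
- robot.get_obs(): the state, without advancing time (a new reading comes with each control period).
- robot.snapshot(name): name is "side" or "top"; returns a dict with "image" (480x640x3 uint8, red, green, blue), "depth" (480x640 float32, m along the optical axis (not along the pixel's ray), 0 where there is no reading), "fov_y" (degrees; the focal length in pixels is half the picture's height over the tangent of half this angle, whatever the lens; pixels are square), "cx", "cy" (the principal point, pixels), "origin" and "orientation" of the camera in the world. Camera axes: x right, y up, looking along -z (the intrinsics and any distortion apply to the point x, -y, -z); pixel columns grow to the right and rows downward; lengths in m; the calibration is good to about 2 mm. A picture is of the moment at which its call begins.
- robot.close_job(): hands the job in; it is judged then, once.
The state is a dict: "time": time; "joint_positions": joint angles; "qvel": joint speeds; "joint_torque": joint torques, N m; "tool_pos": TCP position; "ee_rot": TCP orientation; "wrist_force": force on the tool from outside, world axes, zero at the start; "wrist_torque": the same for the moment, N m; "width": finger opening in m; "finger_force": force on a finger pad.
Only numpy, scipy, OpenCV 4.12 (cv2) and the standard library are available. Lean on these libraries where they do the work, as an engineer would, in place of code of your own. Each camera call takes 0.05 s, during which the arm holds its last target. There are 200 camera calls.

### The job

The cooling-water valve is shut, and its handwheel has a lot of loose play before it takes hold of the stem. Turn the wheel gently anticlockwise, feel for where the play ends, and from there open the valve by half a turn (180 degrees) of driving the stem; then press the pump's start button fully in and let it come out again. Leave the other things on the bench where they stand.

Things in the scene. Friction and masses are not known exactly. Their poses are not given: they have to be found in the camera images.
- valve: the steel gate valve and pipe below the wheel, fixed; origin under it on the bench, z up the stem axis. Driving the stem takes about 0.4 N m on the wheel (9 N at mid-spoke, 5 N at the rim); turning the wheel loosely in its play takes 0.03 N m. The opening play left differs widely each time (up to about 4 rad) and cannot be seen. The closing way has play too, then a hard stop. No spring-back
- wheel_centre (a point): centre of the flat dark steel handwheel, on its upright axis, mid-height of rim and spokes. 170 mm outside diameter, 170 mm above the bench; rim 14 mm thick, centre line at radius 78 mm; hub 32 mm across, 12 mm above and below this point. x points along the spoke with the crank handle, z up; it turns with the wheel. Anticlockwise from above opens. It does not rise
- wheel_spoke (a point): middle of the spoke that carries the crank handle, 44 mm from the wheel's axis; the three straight round spokes, 12 mm thick, stand at 120 degrees. The openings between them run from radius 16 to 71 mm, with 60 mm of free depth below them outside radius 25 mm
- wheel_handle (a point): centre of the top of the upright crank handle on the rim, at radius 78 mm over the end of one spoke: black fixed post, 18 mm in diameter, top 45 mm above the wheel's mid-height
- stem_top (a point): centre of the top of the brass valve stem, 14 mm in diameter, standing out of the hub to 34 mm above the wheel's mid-height. It rises only 1 mm for each full turn by which it is driven, does not rise while the wheel is in its play, and is at its lowest (valve shut) at the start
- start_top (a point): centre of the top of the pump's start button, a grey round push button 30 mm in diameter, pressed straight down, in a steel collar on the front part of the white pump housing (150 x 130 x 68 mm, its top 18 mm below the button's). On the rear half stands a finned motor 56 mm in diameter, 50 mm tall, its axis 74 mm from the button's
- start (a joint): travel of the start button in m: 0 out, 0.006 fully pressed; a spring returns it; fully down takes 5 N
- cork_ring: small cork flask ring, 80 mm in diameter, 25 mm tall; origin at the centre of its underside; leave alone
- beaker: glass beaker, 66 mm in diameter, 90 mm tall; origin at the centre of its underside; leave alone
- jar: amber glass jar, 60 mm in diameter, 90 mm tall; origin at the centre of its underside; leave alone
- wash_bottle: white bottle, 64 mm in diameter, 150 mm tall; origin at the centre of its underside; leave alone
- flask: conical glass flask, 80 mm in diameter, 105 mm tall; origin at the centre of its underside; leave alone
- wrench: steel wrench lying flat; leave alone
- cork_ring_big: large cork flask ring, 110 mm in diameter, 30 mm tall; origin at the centre of its underside; leave alone
Things that resemble listed ones, but are neither listed nor needed, are in the scene too. Leave any blue or brown look-alike of the part that bears start_top alone.

How it is judged:
By the outcome, as a careful person would: the job done as asked, in the order asked, and still so for the second after the job is handed in, with the robot touching nothing.
It also fails if it takes over 67 s, if anything falls off the work surface, if the arm or the gripper's body presses on something with over 40 N, if the wrist force passes 120 N, or if a joint passes its speed limit or range.

## Working session

There is one attempt and no reset: what is moved stays moved. The work goes in short steps, Python scripts to look and compute and a tool call to move; the robot and the scene stay as the last step left them, time stands still between calls to the robot, and variables do not carry over. Pictures are saved under pics/ and viewed, at most 10 in all, crops included, and the job is handed in when it is done.

Besides the shell and the picture viewer there is one more tool, called after "Emit:" in YAML: its name, and indented under it one key for each argument. move_arm: Moves the arm, as the interface text tells. Its arguments: {"type":"object","properties":{"deltas":{"type":"array","items":{"type":"number"}}},"required":["deltas"]}

```bash
mkdir -p pics; cat > h.py <<'E'
import numpy as np, cv2
from scipy.spatial.transform import Rotation as R
from bench import robot
def snap(n,f):
    s=robot.snapshot(n); cv2.imwrite(f'pics/{f}.png',s['image'][:,:,::-1]); np.savez(f'pics/{f}.npz',**{k:s[k] for k in s}); return s
def Rc(s):
    o=np.array(s['orientation'],float)
    return o if o.shape==(3,3) else R.from_euler('xyz',o).as_matrix()
def cloud(s):
    f=240/np.tan(np.radians(float(s['fov_y']))/2); v,u=np.mgrid[:480,:640]; d=s['depth']
    p=np.stack([(u-s['cx'])/f*d,-(v-s['cy'])/f*d,-d],-1)
    return p@Rc(s).T+np.array(s['origin'])
def ray(s,u,v,z):
    f=240/np.tan(np.radians(float(s['fov_y']))/2)
    r=Rc(s)@np.array([(u-s['cx'])/f,-(v-s['cy'])/f,-1]); o=np.array(s['origin'])
    return o+r*(z-o[2])/r[2]
E
python3 - <<'E'
from h import *
for n in('top','side'):
    s=snap(n,n+'0'); print({k:s[k] for k in s if k not in('image','depth')}, (s['depth']>0).mean())
print(robot.get_obs())
E
```

```text
{'fov_y': 53.92603253228193, 'cx': 322.75789677059794, 'cy': 246.3606546521243, 'origin': array([ 0.21521612, -0.09092279,  1.44531189]), 'orientation': array([ 0.19034019, -0.01383097, -1.59825009])} 0.99603515625
{'fov_y': 45.79776477758485, 'cx': 312.0199903571667, 'cy': 246.8910041105348, 'origin': array([-0.10124596, -1.32570933,  1.23199426]), 'orientation': array([ 0.89933369, -0.00257714, -0.45930044])} 0.99603515625
{'time': 0.1, 'joint_positions': array([ 1.03786435e+00,  8.78888767e-02,  1.37204741e+00, -3.02085842e-05,
        1.68363675e+00, -1.03099551e-01]), 'qvel': array([-0.0005551 , -0.00337219, -0.00421343, -0.00029672, -0.00239787,
        0.00088268]), 'joint_torque': array([ 3.03021450e-03, -3.41247511e+01, -3.03303444e+01,  7.20599550e-02,
        3.03449796e-02, -1.19804204e-04]), 'tool_pos': array([0.22895907, 0.49954006, 0.20444525]), 'ee_rot': array([-3.13961970e+00, -1.73951090e-04,  2.71175669e+00]), 'wrist_force': array([-0.04585409, -0.44679511,  0.73110683]), 'wrist_torque': array([ 0.07092455, -0.00465817,  0.02160137]), 'finger_force': 0.0, 'width': 0.09433553062205102}
```

View pics/top0.png

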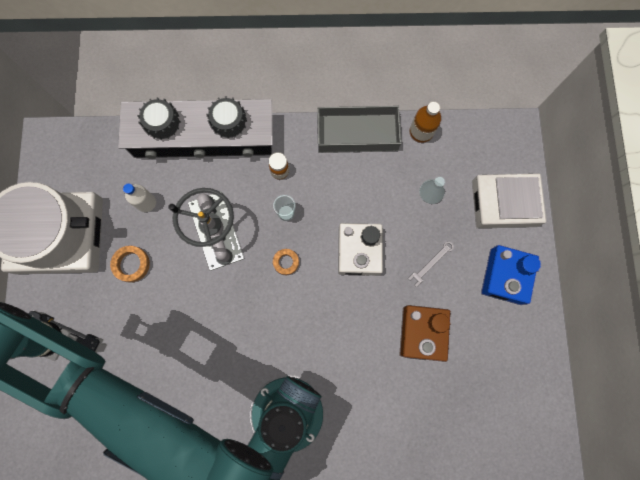

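View pics/side0.png

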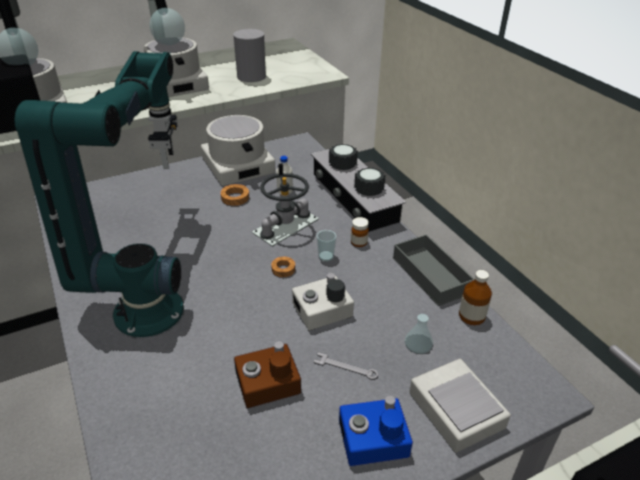

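The top view shows the handwheel at about (203,217), its handle at (172,208), and the wash bottle at (136,197). There are three pump-like housings: white (361,250), brown (427,333) and blue (511,275). Only the white one fits the description, with its collared button at (362,261), its motor at (371,235), and a small pipe stub at (348,231). The side view agrees: white pump (323,301), button (311,296).

```bash
python3 - <<'E'
from h import *
from scipy.optimize import least_squares
for n in('top','side'):
    s=dict(np.load(f'pics/{n}0.npz')); P=cloud(s); 
    c=ray(s,203,217,.17) if n=='top' else c
    print(n,'wheel approx',c)
    m=(abs(P[...,2]-.175)<.012)&(np.hypot(P[...,0]-c[0],P[...,1]-c[1])<.11)
    q=P[m]; r0=np.hypot(q[:,0]-c[0],q[:,1]-c[1]); qq=q[r0>.05]
    f=least_squares(lambda p:np.hypot(qq[:,0]-p[0],qq[:,1]-p[1])-p[2],[c[0],c[1],.078],loss='soft_l1',f_scale=.004)
    print('circle',f.x,len(qq)); 
    if n=='top': cc=f.x.copy()
    m=(P[...,2]>.195)&(np.hypot(P[...,0]-cc[0],P[...,1]-cc[1])<.1); q=P[m]
    r=np.hypot(q[:,0]-cc[0],q[:,1]-cc[1]); a=q[r>.06];b=q[r<.03]
    print('handle',len(a),a.mean(0) if len(a) else'',a[:,2].max() if len(a) else '','ang',np.arctan2(*(a.mean(0)[:2]-cc[:2])[::-1]) if len(a) else '','stem',len(b),np.median(b,0) if len(b) else '')
    # annulus colour/angle histogram for spokes at r~.044
    m=(abs(P[...,2]-.173)<.012); q=P[m]; d=q[:,:2]-cc[:2]; r=np.hypot(*d.T); k=(r>.03)&(r<.062)
    print('spokes',np.histogram(np.degrees(np.arctan2(d[k,1],d[k,0])),bins=36,range=(-180,180))[0])
s=dict(np.load('pics/top0.npz'));P=cloud(s)
print('button ray',ray(s,362,261,.086),'depth',P[261,362]); print('motor',P[235,371],'stub',P[231,348])
im=s['image'][:,:,::-1]
a=cv2.resize(im[165:275,150:260],None,fx=5,fy=5,interpolation=2)
b=cv2.resize(im[215:285,325:395],(550,550),interpolation=2)
cv2.imwrite('pics/crop0.png',cv2.resize(np.hstack([a,b]),(800,400)))
E
```

```text
top wheel approx [0.55161233 0.21486309 0.17      ]
circle [0.55107879 0.21430148 0.07661986] 965
handle 48 [0.57007004 0.28914793 0.21140028] 0.21886962883034689 ang 1.3223043506437362 stem 22 [0.5512636  0.21543638 0.20292274]
spokes [ 8 34  6  0  0  0  0  0  0  0  0  0  4 29 15  0  0  0  0  0  0  0  0  0
  8 33  9  0  0  0  0  0  0  0  0  0]
side wheel approx [0.55161233 0.21486309 0.17      ]
circle [0.55523169 0.20993453 0.07653016] 495
handle 37 [0.57535371 0.28434021 0.20840292] 0.22102318724161263 ang 1.2371600979656505 stem 18 [0.55621316 0.21035472 0.20320031]
spokes [ 1  7 16  2  0  0  0  0  0  0  0  0  5 19  9  0  0  0  0  0  0  0  0  0
  1  7  0  0  0  0  0  0  0  0  0  1]
button ray [ 0.43016374 -0.23029427  0.086     ] depth [ 0.4292526  -0.22970349  0.09176198]
motor [ 0.50075765 -0.25654478  0.11573614] stub [ 0.51790576 -0.19176378  0.0992795 ]
```

View pics/crop0.png

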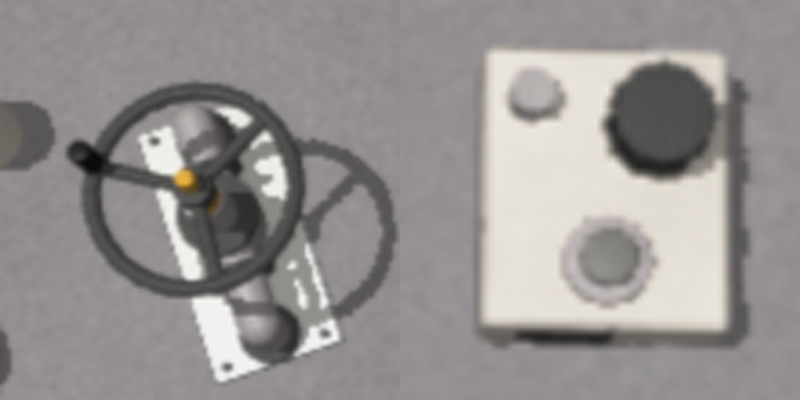

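The crop confirms the targets. In the left panel the wheel has its handle at upper left, with spokes at about 75°, 195° and 315°. In the right panel, the white pump's button with its steel collar is at crop (610,255), i.e. source (362,261), and the motor is behind it. First I square up the tool and raise it with the fingers shut.

Emit:
move_arm:
  deltas: [0,0,-0.14,0,0,-2,1,0,0,-0.28,0,0,-4,1,0,0,-0.43,0,0,-6,1,0,0,-0.43,0,0,-6,1,0,0,-0.43,0,0,-6,1]

```text
time: 0.6
tool_pos: [0.2292, 0.4999, 0.2649]
ee_rot: [-3.141, -0.0, 3.139]
wrist_force: [0.1, -0.1, -0.1]
width: 0.0574
finger_force: 0.0
```

Emit:
move_arm:
  deltas: [0,0,0,-3.6,-3.2,0,1,0,0,0,-7.3,-6.4,0,1,0,0,0,-11,-9.6,0,1,0,0,0,-14.7,-12.8,0,1,0,0,0,-18.3,-16,0,1,0,0,0,-22,-19.2,0,1,0,0,0,-25.6,-22.4,0,1,0,0,0,-29.3,-25.6,0,1]

```text
time: 1.4
tool_pos: [0.5227, 0.2423, 0.2632]
ee_rot: [-3.141, -0.003, 3.139]
wrist_force: [0.2, 0.7, -0.0]
width: 0.0004
finger_force: 0.0
```

Emit:
move_arm:
  deltas: [0,0,0,0,0,0,1,0,0,0,0,0,0,1]

```text
time: 1.6
tool_pos: [0.5221, 0.243, 0.263]
ee_rot: [-3.141, -0.004, 3.138]
wrist_force: [-0.6, -0.3, -0.0]
width: 0.0003
finger_force: 0.0
```

```bash
python3 - <<'E'
from h import *
t=snap('top','top1'); s=snap('side','side1'); o=robot.get_obs(); print(o['tool_pos'],o['joint_positions'],o['width'])
a=cv2.resize(t['image'][150:290,130:290,::-1],(400,350),interpolation=2)
b=cv2.resize(s['image'][120:260,210:370,::-1],(400,350),interpolation=2)
cv2.imwrite('pics/crop1.png',np.hstack([a,b]))
P=cloud(s)
# fingers seen in side: points above wheel
E
```

```text
[0.5212244  0.2446417  0.26438278] [ 3.39972642e-01  1.43436253e-01  1.19317429e+00  6.78147356e-04
  1.80708408e+00 -1.23075703e+00] 0.00037447863075059257
```

View pics/crop1.png

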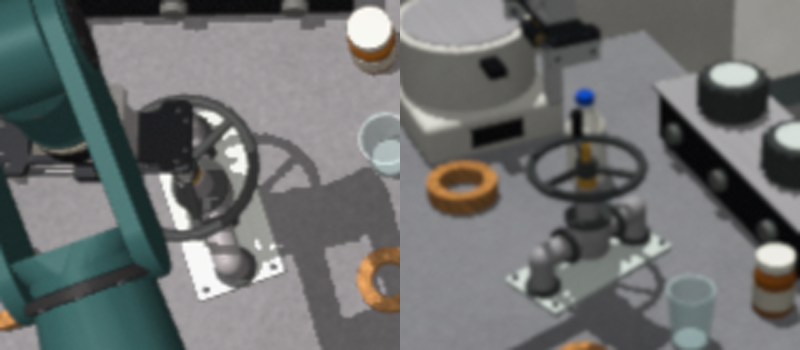

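The left crop shows the gripper at about (150,140), over the wheel's left opening. In the right crop the fingers are just above the wheel at (565,60). I lower them into the opening.

Emit:
move_arm:
  deltas: [0,0,0,0,0,3,1,0,0,0,0,0,6,1,0,0,0,0,0,8,1,0,0,0,0,0,10,1,0,0,0,0,0,11.8,1,0,0,0,0,0,11.8,1]

```text
time: 2.3
tool_pos: [0.5191, 0.2449, 0.1442]
ee_rot: [-3.14, -0.006, -3.139]
wrist_force: [0.3, 0.6, -0.1]
width: 0.0007
finger_force: 0.0
```

```bash
python3 - <<'E'
from h import *
o=robot.get_obs(); p=o['tool_pos']; print(p,o['wrist_force'],o['wrist_torque'])
c=np.array([.553,.213]); r=.044
print('current radius/angle',np.hypot(*(p[:2]-c)),np.degrees(np.arctan2(*(p[:2]-c)[::-1])))
q=lambda a:c+r*np.array([np.cos(np.radians(a)),np.sin(np.radians(a))])
# per-call table: each call 8 deg = start..; tool deltas (cm) between successive 8-deg stations, half steps
prev=np.array([.522,.244])
for a in range(135,540+1,9):
    d=(q(a)-q(a-9))*100; h=(q(a-4.5)-q(a-9))*100
    print(a,'half',np.round([-h[0],h[1]],2),'full',np.round([-d[0],d[1]],2))
E
```

```text
[0.51909327 0.24491354 0.14423603] [ 0.27065345  0.55463465 -0.09440592] [ 0.01763296  0.00418802 -0.02983475]
current radius/angle 0.04656329173889263 136.73451428214577
135 half [ 0.27 -0.21] full [ 0.53 -0.45]
144 half [ 0.23 -0.25] full [ 0.45 -0.53]
153 half [ 0.19 -0.29] full [ 0.36 -0.59]
162 half [ 0.14 -0.31] full [ 0.26 -0.64]
171 half [ 0.09 -0.33] full [ 0.16 -0.67]
180 half [ 0.04 -0.34] full [ 0.05 -0.69]
189 half [-0.01 -0.35] full [-0.05 -0.69]
198 half [-0.07 -0.34] full [-0.16 -0.67]
207 half [-0.12 -0.32] full [-0.26 -0.64]
216 half [-0.17 -0.3 ] full [-0.36 -0.59]
225 half [-0.21 -0.27] full [-0.45 -0.53]
234 half [-0.25 -0.23] full [-0.53 -0.45]
243 half [-0.29 -0.19] full [-0.59 -0.36]
252 half [-0.31 -0.14] full [-0.64 -0.26]
261 half [-0.33 -0.09] full [-0.67 -0.16]
270 half [-0.34 -0.04] full [-0.69 -0.05]
279 half [-0.35  0.01] full [-0.69  0.05]
288 half [-0.34  0.07] full [-0.67  0.16]
297 half [-0.32  0.12] full [-0.64  0.26]
306 half [-0.3   0.17] full [-0.59  0.36]
315 half [-0.27  0.21] full [-0.53  0.45]
324 half [-0.23  0.25] full [-0.45  0.53]
333 h
[... 262 characters left out ...]
ll [0.26 0.64]
396 half [0.17 0.3 ] full [0.36 0.59]
405 half [0.21 0.27] full [0.45 0.53]
414 half [0.25 0.23] full [0.53 0.45]
423 half [0.29 0.19] full [0.59 0.36]
432 half [0.31 0.14] full [0.64 0.26]
441 half [0.33 0.09] full [0.67 0.16]
450 half [0.34 0.04] full [0.69 0.05]
459 half [ 0.35 -0.01] full [ 0.69 -0.05]
468 half [ 0.34 -0.07] full [ 0.67 -0.16]
477 half [ 0.32 -0.12] full [ 0.64 -0.26]
486 half [ 0.3  -0.17] full [ 0.59 -0.36]
495 half [ 0.27 -0.21] full [ 0.53 -0.45]
504 half [ 0.23 -0.25] full [ 0.45 -0.53]
513 half [ 0.19 -0.29] full [ 0.36 -0.59]
522 half [ 0.14 -0.31] full [ 0.26 -0.64]
531 half [ 0.09 -0.33] full [ 0.16 -0.67]
540 half [ 0.04 -0.34] full [ 0.05 -0.69]
```

Emit:
move_arm:
  deltas: [0,0,0,0.23,-0.25,0,1,0,0,0,0.45,-0.53,0,1]

```text
time: 2.5
tool_pos: [0.5178, 0.2395, 0.1491]
ee_rot: [3.141, 0.002, -3.14]
wrist_force: [-0.4, -0.3, -0.4]
width: 0.0006
finger_force: 0.0
```

Emit:
move_arm:
  deltas: [0,0,0,0.19,-0.29,0,1,0,0,0,0.36,-0.59,0,1]

```text
time: 2.7
tool_pos: [0.5144, 0.2328, 0.1487]
ee_rot: [3.141, 0.002, -3.141]
wrist_force: [-0.1, -0.6, -0.2]
width: 0.0005
finger_force: 0.0
```

Emit:
move_arm:
  deltas: [0,0,0,0.14,-0.31,0,1,0,0,0,0.26,-0.64,0,1]

```text
time: 2.9
tool_pos: [0.5116, 0.2261, 0.1478]
ee_rot: [3.141, 0.001, 3.142]
wrist_force: [0.4, 0.6, -0.3]
width: 0.0007
finger_force: 0.0
```

Emit:
move_arm:
  deltas: [0,0,0,0.09,-0.33,0,1,0,0,0,0.16,-0.67,0,1]

```text
time: 3.1
tool_pos: [0.51, 0.2197, 0.1476]
ee_rot: [3.141, 0.0, -3.141]
wrist_force: [0.4, 2.0, 0.2]
width: 0.0006
finger_force: 0.5
```

Emit:
move_arm:
  deltas: [0,0,0,0.04,-0.34,0,1,0,0,0,0.05,-0.69,0,1]

```text
time: 3.3
tool_pos: [0.5094, 0.2126, 0.1474]
ee_rot: [3.141, -0.0, -3.141]
wrist_force: [-0.4, 1.1, -0.1]
width: 0.0009
finger_force: 0.4
```

Contact came where expected, at about 171°, and the wheel feels loose at 1–2 N. I continue in 9° steps.

Emit:
move_arm:
  deltas: [0,0,0,-0.01,-0.35,0,1,0,0,0,-0.05,-0.69,0,1]

```text
time: 3.5
tool_pos: [0.5099, 0.2056, 0.1474]
ee_rot: [3.142, -0.0, -3.141]
wrist_force: [0.1, 0.8, 0.4]
width: 0.0005
finger_force: 0.4
```

Emit:
move_arm:
  deltas: [0,0,0,-0.07,-0.34,0,1,0,0,0,-0.16,-0.67,0,1]

```text
time: 3.7
tool_pos: [0.5115, 0.1989, 0.1474]
ee_rot: [-3.142, -0.0, -3.141]
wrist_force: [-0.4, 1.5, 0.3]
width: 0.0002
finger_force: 0.4
```

Emit:
move_arm:
  deltas: [0,0,0,-0.12,-0.32,0,1,0,0,0,-0.26,-0.64,0,1]

```text
time: 3.9
tool_pos: [0.5142, 0.1925, 0.1474]
ee_rot: [-3.142, -0.0, -3.141]
wrist_force: [-0.5, 0.9, -0.3]
width: 0.0003
finger_force: 0.4
```

Emit:
move_arm:
  deltas: [0,0,0,-0.17,-0.3,0,1,0,0,0,-0.36,-0.59,0,1]

```text
time: 4.1
tool_pos: [0.5179, 0.1867, 0.1475]
ee_rot: [-3.142, -0.0, -3.141]
wrist_force: [-0.6, 0.6, 0.7]
width: 0.0006
finger_force: 0.3
```

Emit:
move_arm:
  deltas: [0,0,0,-0.21,-0.27,0,1,0,0,0,-0.45,-0.53,0,1]

```text
time: 4.3
tool_pos: [0.5224, 0.1814, 0.1475]
ee_rot: [-3.142, -0.0, -3.141]
wrist_force: [-0.5, 0.9, 0.2]
width: 0.0005
finger_force: 0.3
```

Emit:
move_arm:
  deltas: [0,0,0,-0.25,-0.23,0,1,0,0,0,-0.53,-0.45,0,1]

```text
time: 4.5
tool_pos: [0.5277, 0.1769, 0.1475]
ee_rot: [3.142, -0.0, -3.141]
wrist_force: [-1.0, 0.1, 0.1]
width: 0.0008
finger_force: 0.3
```

Emit:
move_arm:
  deltas: [0,0,0,-0.29,-0.19,0,1,0,0,0,-0.59,-0.36,0,1]

```text
time: 4.7
tool_pos: [0.5337, 0.1733, 0.1475]
ee_rot: [-3.142, -0.0, -3.141]
wrist_force: [-0.4, 0.6, 0.2]
width: 0.0001
finger_force: 0.3
```

Emit:
move_arm:
  deltas: [0,0,0,-0.31,-0.14,0,1,0,0,0,-0.64,-0.26,0,1]

```text
time: 4.9
tool_pos: [0.5399, 0.1709, 0.1474]
ee_rot: [3.141, -0.0, -3.141]
wrist_force: [-0.7, -0.0, 0.9]
width: 0.0001
finger_force: 0.5
```

Emit:
move_arm:
  deltas: [0,0,0,-0.33,-0.09,0,1,0,0,0,-0.67,-0.16,0,1]

```text
time: 5.1
tool_pos: [0.5467, 0.1693, 0.1474]
ee_rot: [3.142, -0.0, -3.141]
wrist_force: [-0.2, 1.5, -0.1]
width: 0.0005
finger_force: 0.5
```

Emit:
move_arm:
  deltas: [0,0,0,-0.34,-0.04,0,1,0,0,0,-0.69,-0.05,0,1]

```text
time: 5.3
tool_pos: [0.5536, 0.1688, 0.1474]
ee_rot: [-3.141, -0.0, -3.141]
wrist_force: [-1.0, 0.9, -0.7]
width: 0.0009
finger_force: 0.5
```

Emit:
move_arm:
  deltas: [0,0,0,-0.35,0.01,0,1,0,0,0,-0.69,0.05,0,1]

```text
time: 5.5
tool_pos: [0.5606, 0.1693, 0.1474]
ee_rot: [-3.141, -0.0, -3.141]
wrist_force: [-1.4, -0.9, 0.5]
width: 0.0005
finger_force: 0.4
```

Emit:
move_arm:
  deltas: [0,0,0,-0.34,0.07,0,1,0,0,0,-0.67,0.16,0,1]

```text
time: 5.7
tool_pos: [0.5674, 0.1709, 0.1475]
ee_rot: [-3.142, 0.0, -3.141]
wrist_force: [-0.4, 1.0, -0.2]
width: 0.0006
finger_force: 0.4
```

Emit:
move_arm:
  deltas: [0,0,0,-0.32,0.12,0,1,0,0,0,-0.64,0.26,0,1]

```text
time: 5.9
tool_pos: [0.5738, 0.1736, 0.1475]
ee_rot: [-3.142, 0.0, -3.142]
wrist_force: [-0.7, -0.0, 0.9]
width: 0.0009
finger_force: 0.4
```

Emit:
move_arm:
  deltas: [0,0,0,-0.3,0.17,0,1,0,0,0,-0.59,0.36,0,1]

```text
time: 6.1
tool_pos: [0.5797, 0.1772, 0.1475]
ee_rot: [-3.142, 0.0, -3.141]
wrist_force: [-1.2, -0.7, 0.1]
width: 0.0004
finger_force: 0.4
```

Emit:
move_arm:
  deltas: [0,0,0,-0.27,0.21,0,1,0,0,0,-0.53,0.45,0,1]

```text
time: 6.3
tool_pos: [0.5849, 0.1818, 0.1475]
ee_rot: [-3.142, 0.0, -3.141]
wrist_force: [-1.2, -0.6, -0.1]
width: 0.0006
finger_force: 0.4
```

Emit:
move_arm:
  deltas: [0,0,0,-0.23,0.25,0,1,0,0,0,-0.45,0.53,0,1]

```text
time: 6.5
tool_pos: [0.5894, 0.1872, 0.1475]
ee_rot: [3.142, 0.0, -3.141]
wrist_force: [-0.7, -0.4, 0.4]
width: 0.0005
finger_force: 0.4
```

Emit:
move_arm:
  deltas: [0,0,0,-0.19,0.29,0,1,0,0,0,-0.36,0.59,0,1]

```text
time: 6.7
tool_pos: [0.593, 0.1931, 0.1475]
ee_rot: [-3.142, 0.0, -3.141]
wrist_force: [-0.6, -0.8, -0.1]
width: 0.0008
finger_force: 0.3
```

Emit:
move_arm:
  deltas: [0,0,0,-0.14,0.31,0,1,0,0,0,-0.26,0.64,0,1]

```text
time: 6.9
tool_pos: [0.5954, 0.1994, 0.1475]
ee_rot: [-3.141, -0.0, -3.141]
wrist_force: [-0.7, -1.6, -0.1]
width: 0.0002
finger_force: 0.6
```

Emit:
move_arm:
  deltas: [0,0,0,-0.09,0.33,0,1,0,0,0,-0.16,0.67,0,1]

```text
time: 7.1
tool_pos: [0.597, 0.2061, 0.1475]
ee_rot: [-3.141, 0.0, -3.141]
wrist_force: [-0.1, -0.7, 0.1]
width: 0.0002
finger_force: 0.5
```

Emit:
move_arm:
  deltas: [0,0,0,-0.04,0.34,0,1,0,0,0,-0.05,0.69,0,1]

```text
time: 7.3
tool_pos: [0.5973, 0.2098, 0.1474]
ee_rot: [-3.135, -0.001, 3.14]
wrist_force: [-1.1, -13.1, 1.1]
width: 0.0
finger_force: 5.7
```

Emit:
move_arm:
  deltas: [0,0,0,0.01,0.35,0,1,0,0,0,0.05,0.69,0,1]

```text
time: 7.5
tool_pos: [0.5965, 0.2146, 0.1472]
ee_rot: [-3.131, -0.002, 3.139]
wrist_force: [-1.5, -12.6, 2.9]
width: 0.0005
finger_force: 5.4
```

Emit:
move_arm:
  deltas: [0,0,0,0.07,0.34,0,1,0,0,0,0.16,0.67,0,1]

```text
time: 7.7
tool_pos: [0.5957, 0.2211, 0.1473]
ee_rot: [-3.131, -0.0, 3.138]
wrist_force: [1.3, -12.5, 0.6]
width: 0.0003
finger_force: 5.2
```

Emit:
move_arm:
  deltas: [0,0,0,0.12,0.32,0,1,0,0,0,0.26,0.64,0,1]

```text
time: 7.9
tool_pos: [0.5939, 0.2276, 0.1474]
ee_rot: [-3.132, 0.001, 3.138]
wrist_force: [1.9, -11.8, 0.1]
width: 0.0007
finger_force: 4.9
```

The play ended between y=0.2061 (loose, under 1 N) and y=0.2098 (13 N, stem held). I take the engagement point as TCP ≈ (0.5973, 0.2098), an angle of about -4°. The finger's rectangular section maps onto itself after 180°, so the goal is the mirrored TCP, about (0.509, 0.216). I take one look for the handle angle as a cross-check.

```bash
cat > hd.py <<'E'
from h import *
import sys
o=robot.get_obs(); print(o['time'],o['tool_pos'],o['wrist_force'])
for n,c in(('top',(.5515,.2148)),('side',(.556,.210))):
    s=snap(n,n+sys.argv[1]); P=cloud(s); d=P[...,:2]-np.array(c); r=np.hypot(d[...,0],d[...,1]); im=s['image']
    m=(r>.062)&(r<.1)&(P[...,2]>.19)&(P[...,2]<.222)&(im.max(2)<70); q=P[m]
    if len(q): e=q.mean(0)[:2]-c; print(n,len(q),q.mean(0),np.degrees(np.arctan2(e[1],e[0])), 'spread',q.std(0))
    m=(abs(P[...,2]-.173)<.012)&(r>.03)&(r<.064); print(np.histogram(np.degrees(np.arctan2(d[m][:,1],d[m][:,0])),bins=36,range=(-180,180))[0])
E
python3 hd.py 2
```

```text
7.9 [0.5938963  0.22764802 0.14741363] [  1.9446678  -11.75906297   0.08188286]
top 42 [0.56931347 0.13822075 0.20998401] -76.9050230184029 spread [0.0046462  0.00408557 0.0072078 ]
[ 0  0  0  0  0  0  0  0  0  6 39  8  0  0  0  0  0  2  1  0  0  0  0  0
  0  0  0  0  0  0  0  0  0  0  0  0]
side 36 [0.57386963 0.13440364 0.20436865] -76.70042829720164 spread [0.0035522  0.00495002 0.00901866]
[ 0  1  0  0  1  0  0  0  0  1 21  2  0  0  0  0  0  1 22  9  6  6 10  4
  0  0  0  0  0  0  0  0  0  9 24  2]
```

The handle is at -76.8°, with about 24–25° driven, so it should finish at about 79°. I continue driving from station 387.

Emit:
move_arm:
  deltas: [0,0,0,0.17,0.3,0,1,0,0,0,0.36,0.59,0,1]

```text
time: 8.2
tool_pos: [0.5911, 0.2337, 0.1476]
ee_rot: [-3.133, 0.003, 3.138]
wrist_force: [4.3, -10.5, -0.1]
width: 0.0005
finger_force: 4.7
```

Emit:
move_arm:
  deltas: [0,0,0,0.21,0.27,0,1,0,0,0,0.45,0.53,0,1]

```text
time: 8.4
tool_pos: [0.5873, 0.2395, 0.1477]
ee_rot: [-3.134, 0.005, 3.138]
wrist_force: [4.8, -10.3, -0.6]
width: 0.0007
finger_force: 4.6
```

Emit:
move_arm:
  deltas: [0,0,0,0.25,0.23,0,1,0,0,0,0.53,0.45,0,1]

```text
time: 8.6
tool_pos: [0.5825, 0.2446, 0.1479]
ee_rot: [-3.135, 0.007, 3.138]
wrist_force: [5.4, -9.3, -0.6]
width: 0.0006
finger_force: 4.4
```

Emit:
move_arm:
  deltas: [0,0,0,0.29,0.19,0,1,0,0,0,0.59,0.36,0,1]

```text
time: 8.8
tool_pos: [0.577, 0.2489, 0.1482]
ee_rot: [-3.136, 0.008, 3.139]
wrist_force: [7.5, -7.7, -0.6]
width: 0.0005
finger_force: 4.2
```

Emit:
move_arm:
  deltas: [0,0,0,0.31,0.14,0,1,0,0,0,0.64,0.26,0,1]

```text
time: 9.0
tool_pos: [0.5711, 0.2522, 0.1484]
ee_rot: [-3.138, 0.009, 3.139]
wrist_force: [7.7, -5.0, -0.3]
width: 0.0005
finger_force: 4.2
```

Emit:
move_arm:
  deltas: [0,0,0,0.33,0.09,0,1,0,0,0,0.67,0.16,0,1]

```text
time: 9.2
tool_pos: [0.5668, 0.2532, 0.1487]
ee_rot: [-3.137, 0.015, 3.139]
wrist_force: [14.6, -8.6, -3.5]
width: 0.0006
finger_force: 7.2
```

Emit:
move_arm:
  deltas: [0,0,0,0.34,0.04,0,1,0,0,0,0.69,0.05,0,1]

```text
time: 9.4
tool_pos: [0.561, 0.2541, 0.1488]
ee_rot: [-3.138, 0.017, 3.139]
wrist_force: [16.6, -5.6, -3.8]
width: 0.0003
finger_force: 7.2
```

Emit:
move_arm:
  deltas: [0,0,0,0.35,-0.01,0,1,0,0,0,0.69,-0.05,0,1]

```text
time: 9.6
tool_pos: [0.5541, 0.2554, 0.1492]
ee_rot: [3.141, 0.018, 3.139]
wrist_force: [15.7, -1.3, -2.7]
width: 0.0
finger_force: 6.6
```

Emit:
move_arm:
  deltas: [0,0,0,0.34,-0.07,0,1,0,0,0,0.67,-0.16,0,1]

```text
time: 9.8
tool_pos: [0.5469, 0.2554, 0.1495]
ee_rot: [3.138, 0.017, 3.14]
wrist_force: [14.6, 2.2, -2.4]
width: 0.0005
finger_force: 6.0
```

Emit:
move_arm:
  deltas: [0,0,0,0.32,-0.12,0,1,0,0,0,0.64,-0.26,0,1]

```text
time: 10.0
tool_pos: [0.5401, 0.254, 0.1499]
ee_rot: [3.136, 0.017, 3.141]
wrist_force: [13.6, 4.4, -2.0]
width: 0.0005
finger_force: 5.7
```

Emit:
move_arm:
  deltas: [0,0,0,0.3,-0.17,0,1,0,0,0,0.59,-0.36,0,1]

```text
time: 10.2
tool_pos: [0.5336, 0.2514, 0.1501]
ee_rot: [3.134, 0.016, -3.141]
wrist_force: [11.6, 5.4, -0.8]
width: 0.0008
finger_force: 5.2
```

Emit:
move_arm:
  deltas: [0,0,0,0.27,-0.21,0,1,0,0,0,0.53,-0.45,0,1]

```text
time: 10.4
tool_pos: [0.5276, 0.2476, 0.1503]
ee_rot: [3.133, 0.015, -3.141]
wrist_force: [10.2, 6.3, -0.2]
width: 0.0004
finger_force: 4.9
```

Emit:
move_arm:
  deltas: [0,0,0,0.23,-0.25,0,1,0,0,0,0.45,-0.53,0,1]

```text
time: 10.6
tool_pos: [0.5225, 0.2428, 0.1503]
ee_rot: [3.132, 0.013, -3.14]
wrist_force: [8.0, 8.0, 0.8]
width: 0.0002
finger_force: 4.5
```

Emit:
move_arm:
  deltas: [0,0,0,0.19,-0.29,0,1,0,0,0,0.36,-0.59,0,1]

```text
time: 10.8
tool_pos: [0.5183, 0.2373, 0.1504]
ee_rot: [3.131, 0.012, -3.14]
wrist_force: [7.4, 8.3, 1.1]
width: 0.0002
finger_force: 4.4
```

```bash
python3 hd.py 3
```

```text
10.8 [0.51827836 0.23730138 0.15039838] [7.39049302 8.32055498 1.11419346]
[ 6  0  0  0  0  0  0  0  0  0  0 18  2  0  0  0  0  0  0  0  0  0  0  0
  0  0  0  0  0  0  0  0  0  0  1  8]
[11  1  0  0  0  0  0  0  0  0  1 19  8  0  0  0  0  0  0  0  0  1  0  9
  0  0  0  0  0  0  0  1  8  7  8 20]
```

```bash
cat > sp.py <<'E'
from h import *
import sys
for k in sys.argv[1:]:
  for n,c in(('top',(.5515,.2148)),('side',(.556,.210))):
    s=dict(np.load(f'pics/{n}{k}.npz')); P=cloud(s); d=P[...,:2]-np.array(c); r=np.hypot(d[...,0],d[...,1])
    m=(abs(P[...,2]-.174)<.008)&(r>.03)&(r<.066)&(s['image'].max(2)<130); a=np.degrees(np.arctan2(d[m][:,1],d[m][:,0]))%360
    h=np.histogram(a,72,(0,360))[0]; out=[]
    print(n+k,[(i*5,int(v)) for i,v in enumerate(h) if v>1])
E
python3 sp.py 0 2 3
```

```text
top0 [(65, 7), (70, 19), (75, 22), (80, 8), (185, 7), (190, 18), (195, 19), (200, 9), (305, 5), (310, 19), (315, 16), (320, 13)]
side0 [(75, 4), (80, 5), (180, 2), (185, 3), (190, 8), (195, 12), (200, 3), (205, 2), (305, 4), (310, 12), (315, 10), (320, 7)]
top2 [(275, 5), (280, 23), (285, 17), (290, 7)]
side2 [(0, 2), (5, 10), (10, 2), (15, 3), (20, 3), (30, 3), (35, 2), (40, 4), (45, 4), (50, 4), (150, 3), (155, 5), (160, 12), (165, 11), (280, 15), (285, 6), (290, 2)]
top3 [(175, 7), (180, 5), (290, 7), (295, 10), (300, 2)]
side3 [(50, 6), (55, 3), (140, 3), (145, 4), (150, 4), (155, 3), (160, 2), (165, 3), (170, 7), (175, 14), (180, 5), (185, 5), (290, 6), (295, 14), (300, 6)]
```

Emit:
move_arm:
  deltas: [0,0,0,0.14,-0.31,0,1,0,0,0,0.26,-0.64,0,1]

```text
time: 11.1
tool_pos: [0.5157, 0.2324, 0.1505]
ee_rot: [3.129, 0.012, -3.139]
wrist_force: [8.9, 12.4, -0.8]
width: 0.0002
finger_force: 6.0
```

Emit:
move_arm:
  deltas: [0,0,0,0.1,-0.3,0,1,0,0,0,0.15,-0.5,0,1,0,0,0,0.15,-0.5,0,1,0,0,0,0.15,-0.5,0,1]

```text
time: 11.5
tool_pos: [0.5131, 0.2276, 0.1503]
ee_rot: [3.129, 0.01, -3.138]
wrist_force: [4.8, 11.4, 2.8]
width: 0.0006
finger_force: 5.0
```

```bash
python3 hd.py 4; python3 sp.py 4
```

```text
11.5 [0.51312921 0.22755148 0.15033911] [ 4.75196085 11.41913046  2.83607764]
[ 3 13  0  0  0  0  0  0  0  0  0  0 13 28  3  0  0  0  0  0  0  0  0  0
  0  0  0  0  0  0  0  0  0  0  0  0]
[16 14  1  0  0  0  0  0  0  0  0  0  9 19  4  0  0  0  0  0  0  0  0  0
  0  1  1  0  0  0  0  0  1  5 11 10]
top4 [(185, 3), (190, 11), (195, 4), (305, 14), (310, 18), (315, 10), (320, 3)]
side4 [(160, 2), (165, 4), (170, 4), (175, 3), (180, 4), (185, 10), (190, 9), (195, 5), (300, 3), (305, 6), (310, 13), (315, 7), (320, 3)]
```

Emit:
move_arm:
  deltas: [0,0,0,0.1,-0.2,0,1,0,0,0,0.15,-0.4,0,1,0,0,0,0.15,-0.4,0,1]

```text
time: 11.9
tool_pos: [0.511, 0.2236, 0.1501]
ee_rot: [3.129, 0.008, -3.138]
wrist_force: [2.5, 10.9, 1.9]
width: 0.0003
finger_force: 5.0
```

```bash
python3 hd.py 5; python3 sp.py 5
```

```text
11.9 [0.51098774 0.22356224 0.15013891] [ 2.54618864 10.93014207  1.85961906]
[ 0 11  3  0  0  0  0  0  0  0  0  0  2 32 18  0  0  0  0  0  0  0  0  0
  0  0  0  0  0  0  0  0  0  0  0  0]
[15 17  9  0  0  0  0  0  0  0  0  1  1 22  7  2  0  0  0  0  0  0  0  0
  0  0  2  0  0  0  0  0  0  2 10  7]
top5 [(190, 4), (195, 9), (200, 3), (305, 2), (310, 20), (315, 15), (320, 14), (325, 3)]
side5 [(165, 6), (175, 4), (180, 3), (185, 10), (190, 10), (195, 7), (200, 6), (205, 4), (310, 9), (315, 14), (320, 7), (330, 2)]
```

The spokes put the wheel within about 1–2° of target. I back off, lift straight out, and move towards the pump.

Emit:
move_arm:
  deltas: [0,0,0,-0.1,0.5,0,1,0,0,0,-0.2,0.9,0,1,0,0,0,-0.2,0.9,0,1,0,0,0,-0.2,0.9,-3,1,0,0,0,-0.2,0.9,-6,1,0,0,0,-0.2,0.9,-9,1,0,0,0,-0.2,0.9,-12,1,0,0,0,-0.2,0.9,-12,1]

```text
time: 12.8
tool_pos: [0.5123, 0.2267, 0.2727]
ee_rot: [3.139, 0.009, 3.141]
wrist_force: [-0.0, 0.1, 0.9]
width: 0.0005
finger_force: 0.0
```

Emit:
move_arm:
  deltas: [0,0,0,1,-4.5,0,1,0,0,0,2,-9,0,1,0,0,0,3,-13.5,0,1,0,0,0,4,-18,0,1,0,0,0,5,-22.5,0,1,0,0,0,6,-27,0,1,0,0,0,6,-31,0,1,0,0,0,6,-31,0,1]

```text
time: 13.6
tool_pos: [0.4494, -0.0877, 0.2654]
ee_rot: [-3.141, -0.003, 3.134]
wrist_force: [1.0, -0.3, -0.8]
width: 0.0002
finger_force: 0.0
```

```bash
python3 hd.py 6; python3 sp.py 6; python3 - <<'E'
from h import *
s=dict(np.load('pics/side0.npz')); P=cloud(s); print('side button',P[296,311])
for n,(u0,v0) in(('top',(362,261)),('side',(311,296))):
    s=dict(np.load(f'pics/{n}0.npz')); P=cloud(s); p0=P[v0,u0]
    m=(P[...,2]>.0835)&(P[...,2]<.1)&(np.hypot(P[...,0]-p0[0],P[...,1]-p0[1])<.03); q=P[m]
    # saturation-free: button grey darker than collar
    print(n,len(q),(q.max(0)+q.min(0))/2,q.mean(0),np.ptp(q,0))
E
```

```text
13.6 [ 0.44942243 -0.08768859  0.26544026] [ 1.00163656 -0.34687484 -0.79525932]
top 43 [0.56817236 0.28809339 0.2083845 ] 77.18475626051674 spread [0.00419211 0.00378302 0.00802133]
[ 5 35 16  0  0  0  0  0  0  0  0  0  4 39 16  0  0  0  0  0  0  0  0  0
  2 38 15  0  0  0  0  0  0  0  0  0]
[ 3 19  5  0  0  0  0  1  0  0  0  0  0  0  0  0  0  0  0  0  0  0  0  0
  0  4  3  0  0  0  0  0  0  0  0  0]
top6 [(65, 2), (70, 18), (75, 20), (80, 15), (185, 4), (190, 15), (195, 19), (200, 16), (305, 4), (310, 20), (315, 19), (320, 10), (325, 5)]
side6 [(75, 4), (80, 3), (185, 2), (190, 6), (195, 12), (200, 5)]
side button [ 0.43346704 -0.24449381  0.09086259]
top 88 [ 0.43505076 -0.2258605   0.09002052] [ 0.43416762 -0.22618185  0.08915419] [0.03815285 0.03748024 0.0125122 ]
side 87 [ 0.43463413 -0.23404807  0.09131651] [ 0.43713217 -0.23423431  0.08970523] [0.03925993 0.03800422 0.01517788]
```

The handle is at 77.2°, so about 179° driven. Next is the button's centre and the collar height.

```bash
python3 - <<'E'
from h import *
for n,w in(('top0',(345,245,380,280)),('top6',(345,245,380,280)),('side0',(290,280,332,312)),('side6',(290,280,332,312))):
    s=dict(np.load(f'pics/{n}.npz')); P=cloud(s); u0,v0,u1,v1=w
    im=s['image'].astype(int); Q=P[v0:v1,u0:u1].reshape(-1,3); I=im[v0:v1,u0:u1].reshape(-1,3)
    g=I.sum(1)/3; uv=np.stack(np.meshgrid(range(u0,u1),range(v0,v1)),-1).reshape(-1,2)
    c=np.array([.4335,-.229]); 
    r=np.hypot(*(Q[:,:2]-c).T)
    m=(r<.03)&(g<175)&(Q[:,2]>.06)
    hull=cv2.fitEllipse(cv2.convexHull(uv[m].astype(np.float32)))
    zc=.078; print(n,m.sum(),'ellipse',np.round(hull[0],1),np.round(hull[1],1),'->',ray(s,*hull[0],zc)[:2],ray(s,*hull[0],.086)[:2])
    for a,b in((0,8),(8,13),(15,17),(17,20),(20,23),(23,27)):
        k=(r>a/1e3)&(r<b/1e3); print((a,b),np.round(np.percentile(Q[k,2],[10,50,90]),4),'grey',int(np.median(g[k])) if k.any() else '')
s=dict(np.load('pics/top6.npz')); t=dict(np.load('pics/side6.npz'))
cv2.imwrite('pics/crop6.png',np.hstack([cv2.resize(x[b:d,a:c,::-1],(400,400),interpolation=2) for x,(a,b,c,d) in((s['image'],(330,220,390,280)),(t['image'],(281,266,341,326)))]))
E
```

```text
top0 145 ellipse [361.5 261. ] [13.7 15.3] -> [ 0.43151989 -0.2297884 ] [ 0.43025432 -0.22897591]
(0, 8) [0.0877 0.0896 0.0936] grey 132
(8, 13) [0.0865 0.0889 0.0937] grey 128
(15, 17) [0.0774 0.0801 0.0893] grey 160
(17, 20) [0.0752 0.0796 0.0833] grey 174
(20, 23) [0.0676 0.0772 0.0829] grey 175
(23, 27) [0.0648 0.0691 0.0766] grey 209
top6 251 ellipse [361.  259.7] [16.9 20.9] -> [ 0.4354554  -0.22835586] [ 0.4341668  -0.22755175]
(0, 8) [0.0878 0.0901 0.0934] grey 82
(8, 13) [0.0858 0.0888 0.0943] grey 82
(15, 17) [0.0786 0.0845 0.0885] grey 100
(17, 20) [0.0772 0.0805 0.083 ] grey 116
(20, 23) [0.0646 0.078  0.0832] grey 123
(23, 27) [0.0653 0.0701 0.0779] grey 139
side0 191 ellipse [308.5 296.9] [14.9 20.8] -> [ 0.43127831 -0.23249514] [ 0.42758661 -0.24007379]
(0, 8) [0.0857 0.0921 0.0951] grey 109
(8, 13) [0.0806 0.0886 0.0936] grey 105
(15, 17) [0.0756 0.0868 0.094 ] grey 130
(17, 20) [0.0684 0.0798 0.0901] grey 132
(20, 23) [0.0683 0.077  0.0849] grey 123
(23, 27) [0.0671 0.071  0.0843] grey 179
side6 206 ellipse [308.8 298.2] [16.7 20.4] -> [ 0.42955953 -0.23798808] [ 0.42587975 -0.24552864]
(0, 8) [0.0856 0.09   0.095 ] grey 62
(8, 13) [0.0788 0.0892 0.0939] grey 76
(15, 17) [0.0681 0.0835 0.093 ] grey 79
(17, 20) [0.0699 0.0798 0.0897] grey 104
(20, 23) [0.069  0.0728 0.0837] grey 93
(23, 27) [0.0674 0.0726 0.084 ] grey 111
```

View pics/crop6.png

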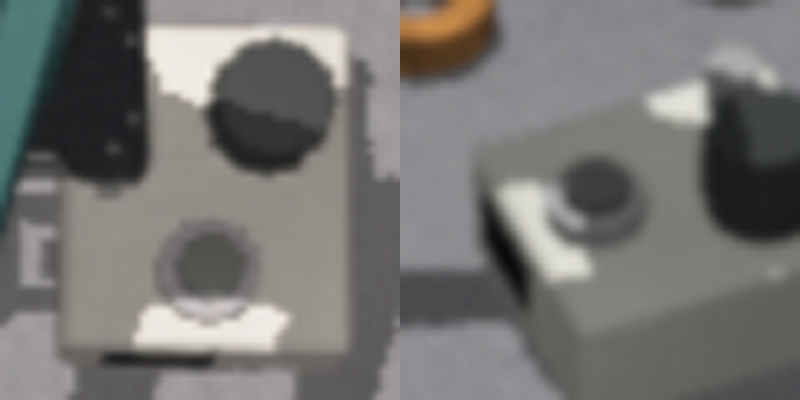

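The crops show the white pump's button at left (209,265) and right (597,187), in its collar. The collar's top is at about z=0.079, and the button's top is at about 0.088. I move over the button and down to about 0.10.

Emit:
move_arm:
  deltas: [0,0,0,0.5,-4.7,0,1,0,0,0,1,-9.4,0,1,0,0,0,1.5,-14.1,0,1,0,0,0,1.5,-14.1,4,1,0,0,0,1.5,-14.1,8,1,0,0,0,1.5,-14.1,12,1,0,0,0,1.5,-14.1,16,1,0,0,0,1.5,-14.1,16,1]

```text
time: 14.5
tool_pos: [0.4318, -0.2201, 0.1002]
ee_rot: [3.133, -0.012, -3.139]
wrist_force: [-0.8, 0.5, -0.6]
width: 0.0006
finger_force: 0.0
```

Emit:
move_arm:
  deltas: [0,0,0,0,0,0,1,0,0,0,0,0,0,1]

```text
time: 14.7
tool_pos: [0.4375, -0.2249, 0.1102]
ee_rot: [-3.139, 0.004, -3.14]
wrist_force: [0.5, -1.0, 0.6]
width: 0.0006
finger_force: 0.0
```

Emit:
move_arm:
  deltas: [0,0,0,0,0,0,1,0,0,0,0,0,0,1,0,0,0,0,0,0,1,0,0,0,0,0,0,1]

```text
time: 15.1
tool_pos: [0.4359, -0.2248, 0.1081]
ee_rot: [-3.141, 0.001, -3.142]
wrist_force: [-0.2, 0.5, 0.7]
width: 0.0005
finger_force: 0.0
```

```bash
python3 - <<'E'
from h import *
s=snap('side','side7'); t=snap('top','top7'); o=robot.get_obs(); print(o['tool_pos'],o['wrist_force'])
cv2.imwrite('pics/crop7.png',np.hstack([cv2.resize(x[b:d,a:c,::-1],(400,400),interpolation=2) for x,(a,b,c,d) in((t['image'],(330,220,390,280)),(s['image'],(281,246,341,306)))]))
E
```

```text
[ 0.4356685  -0.22467111  0.10764429] [ 0.42307744  0.08588499 -0.27350705]
```

View pics/crop7.png

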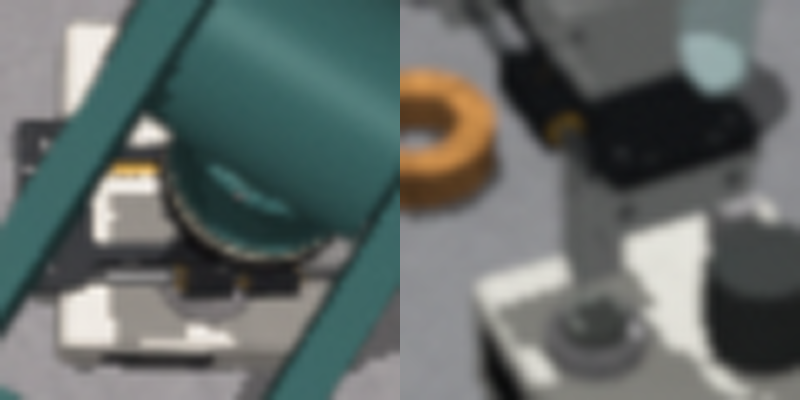

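The right crop shows the fingertip at (595,280), just above the button at (600,325). I correct by a few mm and press down in small steps.

Emit:
move_arm:
  deltas: [0,0,0,0.15,-0.4,0,1,0,0,0,0.15,-0.4,0.7,1,0,0,0,0.15,-0.4,1.4,1,0,0,0,0.15,-0.4,1.4,1]

```text
time: 15.6
tool_pos: [0.4331, -0.2279, 0.0916]
ee_rot: [3.139, -0.003, 3.142]
wrist_force: [-0.4, -0.7, -0.0]
width: 0.0007
finger_force: 0.0
```

Emit:
move_arm:
  deltas: [0,0,0,0,0,0.25,1,0,0,0,0,0,0.5,1,0,0,0,0,0,0.5,1]

```text
time: 15.9
tool_pos: [0.4341, -0.2285, 0.0886]
ee_rot: [3.142, -0.0, -3.141]
wrist_force: [-0.2, 1.2, 2.7]
width: 0.0004
finger_force: 1.1
```

Emit:
move_arm:
  deltas: [0,0,0,0,0,0.25,1,0,0,0,0,0,0.5,1,0,0,0,0,0,0.5,1]

```text
time: 16.2
tool_pos: [0.4343, -0.2286, 0.0843]
ee_rot: [-3.141, 0.001, -3.141]
wrist_force: [-1.5, 0.9, 5.1]
width: 0.0006
finger_force: 2.4
```

Emit:
move_arm:
  deltas: [0,0,0,0,0,0.2,1,0,0,0,0,0,0.4,1,0,0,0,0,0,0.4,1]

```text
time: 16.5
tool_pos: [0.4345, -0.2287, 0.0839]
ee_rot: [-3.14, 0.002, -3.141]
wrist_force: [-8.0, 4.2, 21.1]
width: 0.0002
finger_force: 10.5
```

Emit:
move_arm:
  deltas: [0,0,0,0,0,0.2,1,0,0,0,0,0,0.4,1,0,0,0,0,0,0.4,1]

```text
time: 16.8
tool_pos: [0.4346, -0.2288, 0.0836]
ee_rot: [-3.139, 0.003, -3.141]
wrist_force: [-12.9, 7.3, 36.3]
width: 0.0005
finger_force: 18.1
```

The button reached its stop: travel ended at z≈0.084 and the force rose to 36 N. I release it and rise clear.

Emit:
move_arm:
  deltas: [0,0,0,0,0,-1,1,0,0,0,0,0,-3,1,0,0,0,0,0,-6,1,0,0,0,0,0,-10,1,0,0,0,0,0,-14,1,0,0,0,0,0,-14,1,0,0,0,0,0,-14,1]

```text
time: 17.5
tool_pos: [0.4347, -0.2289, 0.2161]
ee_rot: [-3.14, 0.002, -3.141]
wrist_force: [0.2, 0.3, -0.3]
width: 0.0004
finger_force: 0.0
```

```bash
python3 hd.py 8; python3 - <<'E'
from h import *
for k in '08':
    s=dict(np.load(f'pics/side{k}.npz')); P=cloud(s); print(k,np.median(P[292:299,307:314,2]))
s=dict(np.load('pics/side8.npz')); cv2.imwrite('pics/end.png',s['image'][:,:,::-1])
E
```

```text
17.5 [ 0.4347363  -0.22893116  0.21608277] [ 0.2046161   0.31787827 -0.30746069]
top 41 [0.56822199 0.28818079 0.20964007] 77.16267182922603 spread [0.00426916 0.00398344 0.00774509]
[ 6 33 14  0  0  0  0  0  0  0  0  0  3 40 15  0  0  0  0  0  0  0  0  0
  3 36 14  0  0  0  0  0  0  0  0  0]
[ 5 20  5  0  0  0  0  0  0  0  0  0  5  4  3  0  0  0  0  0  0  0  0  0
  0  7  7  0  0  0  0  0  0  0  0  0]
0 0.08881204010908017
8 0.09054346376615663
```

View pics/end.png

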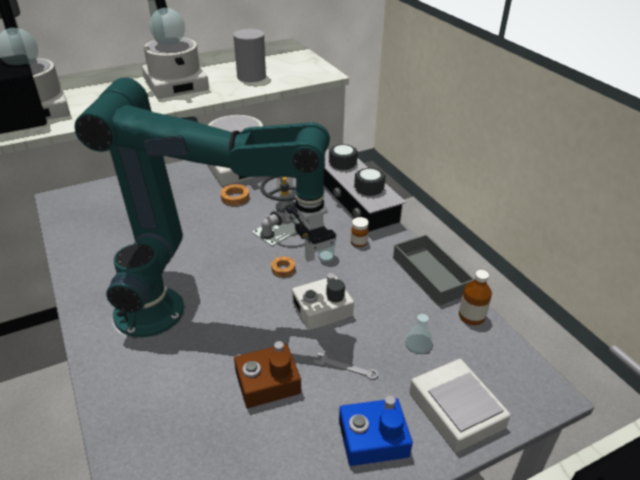

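The picture shows the button out again at (311,296), the gripper clear above it at (320,235), and everything else where it stood. I hand in the job.

```bash
python3 -c "
from bench import robot
print(robot.close_job())"
```

```text
the job is handed in; nothing more can be done
None
```

I handed the job in with the valve opened about 179° (my estimate, give or take a few degrees) past the end of its play, then the start button pressed fully in and let out again; nothing else was disturbed, and it took 17.5 s.

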